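Pack the microscope kit caddy

TASK

Pack the microscope kit into the low metal caddy, each piece flat on the floor of the pocket made for it: the glass vial standing upright in the small round pocket, the open adapter ring in the large round pocket, the black block with the steel ball in the square pocket (ball up), and the folding loupe lying lengthwise in the oblong pocket. Keep the vial upright throughout. Leave the battery and the closed black dust cap standing where they are on the desk.

Things in the scene. Friction and masses are not known exactly. Their poses are not given: they have to be found in the camera images.
- vial: glass sample vial with a black screw cap, standing upright on the desk; 22 mm diameter (the cap slightly less), 53 mm high. Origin: centre of its underside, z up along the vial
- ring: black anodised lens adapter ring with an open hole through its middle, lying flat on the desk; 36 mm diameter, 13 mm high. Origin: centre of its underside, z up along the ring's axis
- ball_block: small black block with a bright steel reference ball on top, standing on the desk; block 28 mm along its x, 36 mm along its y, 18 mm high; the ball's top is at 35 mm. Grasp the block, not the ball. Origin: centre of the block's underside, z up
- loupe: folded magnifying loupe, silvery, lying flat on the desk; 44 mm long along its x, 24 mm wide along its y (ends rounded), 14 mm high; it stays folded. Origin: centre of its underside, z up
- nest_small_round: fixed grey insert, 83x83x11 mm, with a round pocket 38 mm in diameter (for the vial), 5 mm deep in its top; in any one of the 2x2 bays (84 mm apart) of a fixed metal caddy (180x180 mm, rim 14 mm above the desk, level with the inserts' tops). Origin: centre of its underside, 3 mm above the desk, z up, x and y along its sides; pocket floor at z = 6 mm, mouth at 11 mm
- nest_large_round: fixed grey insert, 83x83x11 mm, with a round pocket 54 mm in diameter (for the adapter ring), 5 mm deep in its top; in any one of the 2x2 bays (84 mm apart) of a fixed metal caddy (180x180 mm, rim 14 mm above the desk, level with the inserts' tops). Origin: centre of its underside, 3 mm above the desk, z up, x and y along its sides; pocket floor at z = 6 mm, mouth at 11 mm
- nest_square: fixed grey insert, 83x83x11 mm, with a square pocket 52x52 mm (for the block with the ball; any yaw will do), 5 mm deep in its top; in any one of the 2x2 bays (84 mm apart) of a fixed metal caddy (180x180 mm, rim 14 mm above the desk, level with the inserts' tops). Origin: centre of its underside, 3 mm above the desk, z up, x and y along its sides; pocket floor at z = 6 mm, mouth at 11 mm
- nest_oblong: fixed grey insert, 83x83x11 mm, with a rectangular pocket 64 mm along its x by 42 mm along its y (for the loupe, either way round), 5 mm deep in its top; in any one of the 2x2 bays (84 mm apart) of a fixed metal caddy (180x180 mm, rim 14 mm above the desk, level with the inserts' tops). Origin: centre of its underside, 3 mm above the desk, z up, x and y along its sides; pocket floor at z = 6 mm, mouth at 11 mm
- battery: green and yellow round battery standing on end on the desk, 15 mm diameter, 50 mm high: not part of the kit, stays. Origin: centre of its underside, z up
- dust_cap: black plastic dust cap lying on the desk, the size of the adapter ring (36 mm diameter, 13 mm high) but with a closed, shallowly recessed top: not part of the kit, stays. Origin: centre of its underside, z up
Mind the look-alikes: they are no part of the job. Leave any orange look-alike of the ring alone.

How it is judged:
By the outcome, as a careful person would: the job done as asked, in the order asked, and still so for the second after the job is handed in, with the robot touching nothing.
It also fails if it takes over 93 s, if anything falls off the work surface, if the arm or the gripper's body presses on something with over 40 N, if the wrist force passes 120 N, or if a joint passes its speed limit or range.

ROBOT

A 6-joint arm with a two-finger parallel gripper is mounted at the origin on the work surface; the furniture and walls round the work are solid. World frame = base frame: x ahead of the robot, y to its left, z up, the work surface at z = 0. Lengths are in m, angles in degrees, forces in N, time in s.
With the tool pointing down it reaches from about 0.3 to 1 m from the base axis. Payload 5.1 kg.
Tool frame: the origin (TCP) lies at the very end of the fingers, on their centre line; the grasp point (between the pads) lies 19 mm behind it (ctrl.tcp_to_grasp is the distance from the TCP to the grasp point, in m); z points along the fingers, y is the line along which they close (so a half turn about z gives the same grasp; the last joint's range is limited). The gripper opens to 95 mm and grips with 3 to 60 N. Pads are 20 mm wide; open, the fingers measure 119 mm over their backs; the gripper's body (75 mm by 180 mm) begins 59 mm behind the grasp point.
Start: joints at [-72.399, 7.093, 94.555, -0, 78.352, -4.733], TCP at [0.247, -0.601, 0.215] pointing down, gripper open.
Joint ranges: [-149.61, 149.61], [-58.7, 133.49], [1.44, 155.28], [-77.14, 257.14], [18.33, 153.61], [-166.67, 166.67]. Speed limits (degrees/s): [147.25, 147.25, 180, 180, 180, 180].

INTERFACE

Orientations are given as [roll, pitch, yaw] about the fixed x, y, z axes, in that order (R = Rz(yaw) Ry(pitch) Rx(roll)).
In Python, from station import ctrl gives the robot as it stands.
- The arm moves only by the shell command python3 -m crank 'ROWS' [FORCE]. ROWS is JSON, a list of rows, each a list of 7 numbers: the turn, a rotation vector about the tool's x, y, z in degrees, then the shift along the tool's x, y, z in mm, then the closure, from -1 (fully open) to 1 (shut), so that 0 is half open. A call has 1 to 8 rows; each row is the pose to reach, as a shift and turn from the pose commanded when the call began, along the tool's axes at that moment; what a row does not reach only later rows make up. A row lasts 1/8 s, in which the tool goes at most 62.5 mm and 10.7 degrees, less where a joint would pass 70% of its speed; a pose out of reach is approached as far as the arm can. A call with a gripper value outside its range is refused whole. The fingers move at their own pace and stop on an object; FORCE is the grip in N (left out, the last holds). Time passes only in rows, so rows that repeat a pose let the fingers close. It gives the time, the measured TCP pose, the force, the opening and the grip force at its end, in the units of the state.
- ctrl.read_state(): the state, without advancing time (a new reading comes with each control period).
- ctrl.capture(name): name is "scene" or "top"; returns the picture (400x640x3 uint8, blue, green, red); there is no depth.
- ctrl.get_calibration(name): a dict with "fov_y" (degrees; the focal length in pixels is half the picture's height over the tangent of half this angle, whatever the lens; pixels are square), "cx", "cy" (the principal point, pixels), "dist" ([k1, k2, p1, p2, k3] as OpenCV has them; the pictures are not rectified), "position" and "orientation" of the camera in the world. Camera axes: x right, y down, z forward; pixel columns grow to the right and rows downward; lengths in m; the calibration is good to about 2 mm. A picture is of the moment at which its call begins. get_calibration takes no time and is no camera call.
- ctrl.sign_off(): hands the job in; it is judged then, once.
The state is a dict: "clock": time; "qpos": joint angles; "qd": joint speeds; "tau": joint torques, N m; "ee_pos": TCP position; "ee_rot": TCP orientation; "contact_force": force on the tool from outside, world axes, zero at the start; "ft_torque": the same for the moment, N m; "grip_width": finger opening in m; "grasp_force": force on a finger pad.
Only numpy, scipy, OpenCV 4.12 (cv2) and the standard library are available. Lean on these libraries where they do the work, as an engineer would, in place of code of your own. Each camera call takes 0.05 s, during which the arm holds its last target. There are 200 camera calls.

## Working session

There is one attempt and no reset: what is moved stays moved. The work goes in short steps, Python scripts to look and compute and a shell command to move; the robot and the scene stay as the last step left them, time stands still between calls to the robot, and variables do not carry over. Pictures are saved under pics/ and viewed, at most 14 in all, crops included, and the job is handed in when it is done.

```bash
mkdir -p pics; ls; python3 - <<'E'
from station import ctrl
import cv2
for n in ("scene","top"):
    cv2.imwrite(f"pics/{n}0.png",ctrl.capture(n)); print(n,ctrl.get_calibration(n))
s=ctrl.read_state(); print(s["clock"],s["ee_pos"],s["ee_rot"],s["grip_width"])
E
```

```text
pics
scene {'fov_y': 50.84355270816023, 'cx': 323.58311559780253, 'cy': 199.87264041304442, 'dist': array([-0.00135386,  0.        ,  0.        ,  0.        ,  0.        ]), 'position': array([-0.12000709, -0.57262457,  0.46311047]), 'orientation': array([-119.69146968,   -0.15753523,  -55.31631145])}
top {'fov_y': 56.43543646465172, 'cx': 314.72457827104074, 'cy': 199.36236589712976, 'dist': array([0.02476468, 0.        , 0.        , 0.        , 0.        ]), 'position': array([ 0.35970351, -0.14741896,  0.86785082]), 'orientation': array([-1.69542006e+02,  3.45131710e-02, -8.89279859e+01])}
0.1 [ 0.24677723 -0.6007045   0.21350391] [-1.79890887e+02 -6.92657097e-03  2.23316308e+01] 0.09520367981244082
```

View pics/top0.png

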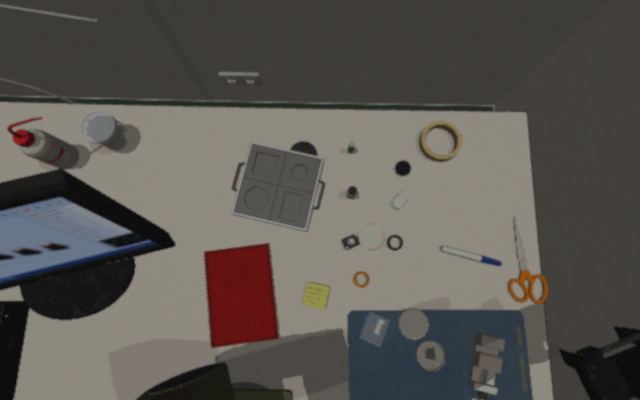

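View pics/scene0.png

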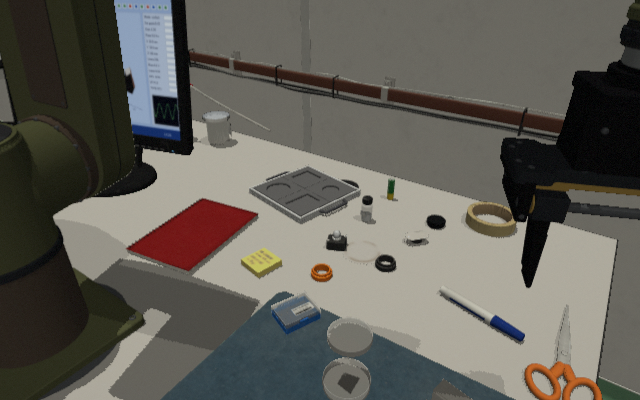

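```bash
cat > h.py <<'E'
import numpy as np, cv2
from station import ctrl
from scipy.spatial.transform import Rotation as R
def cam(n):
    c=ctrl.get_calibration(n); f=200/np.tan(np.radians(c["fov_y"]/2))
    K=np.array([[f,0,c["cx"]],[0,f,c["cy"]],[0,0,1]])
    return K,c["dist"],R.from_euler("xyz",c["orientation"],degrees=True).as_matrix(),c["position"]
def ray(n,px,z):
    K,d,M,p=cam(n)
    u=cv2.undistortPoints(np.array(px,float).reshape(-1,1,2),K,d)[:,0]
    r=np.c_[u,np.ones(len(u))]@M.T
    return p+r*((z-p[2])/r[:,2])[:,None]
def proj(n,P):
    K,d,M,p=cam(n); P=np.array(P,float).reshape(-1,3)
    return cv2.projectPoints((P-p)@M,np.zeros(3),np.zeros(3),K,d)[0][:,0]
E
python3 - <<'E'
import cv2,numpy as np
from h import *
t=cv2.imread("pics/top0.png"); s=cv2.imread("pics/scene0.png")
f=lambda a,k:cv2.convertScaleAbs(cv2.resize(a,None,fx=k,fy=k,interpolation=cv2.INTER_CUBIC),alpha=1.5,beta=15)
cv2.imwrite("pics/tc.png",f(t[135:285,228:428],4))
cv2.imwrite("pics/sc.png",f(s[155:295,240:440],4))
pts=dict(vial=((352,192),.03),ring=((395,242),.013),block=((350,242),.018),loupe=((400,200),.014),cap=((403,168),.013),batt=((351,148),.05),caddy=((279,187),.014),lid=((372,236),.01))
for k,(p,z) in pts.items(): print(k,ray("top",p,z).round(3))
E
```

```text
vial [[ 0.533 -0.229  0.03 ]]
ring [[ 0.422 -0.329  0.013]]
block [[ 0.42  -0.226  0.018]]
loupe [[ 0.519 -0.342  0.014]]
cap [[ 0.597 -0.351  0.013]]
batt [[ 0.632 -0.225  0.05 ]]
caddy [[ 0.545 -0.06   0.014]]
lid [[ 0.435 -0.277  0.01 ]]
```

View pics/tc.png

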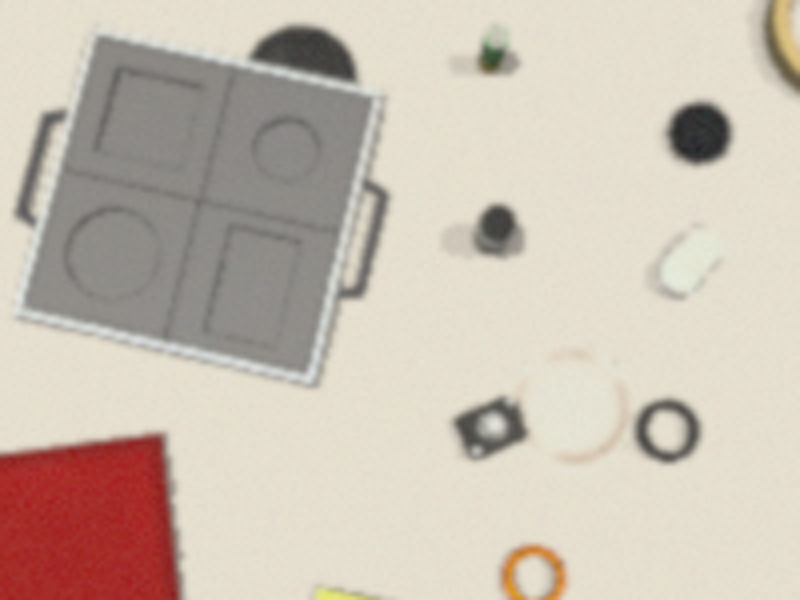

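View pics/sc.png

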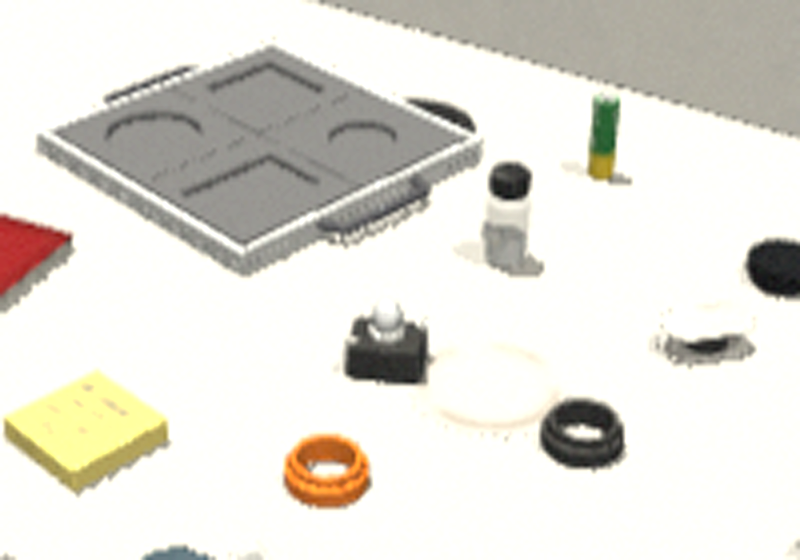

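```bash
cat >> h.py <<'E'
def T(p): p=np.array(p,float).reshape(-1,2); return p/4+[228,135]
def S(p): p=np.array(p,float).reshape(-1,2); return p/4+[240,155]
def go(pos,yaw):
    s=ctrl.read_state(); A=R.from_euler("xyz",s["ee_rot"],degrees=True)
    r=(A.inv()*R.from_euler("xyz",[180,0,yaw],degrees=True)).as_rotvec(degrees=True)
    d=A.inv().apply(np.array(pos)-s["ee_pos"])*1000
    print("turn",r.round(1),"shift",d.round(1),"rows",max(np.linalg.norm(d)/62.5,np.linalg.norm(r)/10.7).round(1),"clock",s["clock"])
E
python3 - <<'E'
from h import *
c=ray("top",T([(95,35),(383,97),(317,384),(18,317)]),.014)
print("caddy",c.round(4)[:,:2].tolist(),"ctr",c.mean(0).round(4),"sides",[np.linalg.norm(c[i]-c[i-1]).round(4) for i in range(4)])
cs=ray("scene",S([(272,47),(483,140),(246,262),(38,140)]),.014); print("caddy scene",cs.round(4)[:,:2].tolist(),cs.mean(0).round(4))
for n,p,q,z in [("square",(152,119),(267,78),.014),("small",(288,149),(363,133),.014),("large",(113,254),(153,124),.014),("obl",(252,287),None,.014)]:
  print(n,ray("top",T(p),z).round(4),q and ray("scene",S(q),z).round(4))
print("vial top",ray("top",T((498,217)),.053).round(4),ray("scene",S((510,171)),.053).round(4),"base",ray("scene",S((505,257)),0).round(4))
print("ring",ray("top",T((668,430)),.013).round(4),ray("scene",S((583,424)),.013).round(4))
b=ray("top",T([(455,420),(510,398),(527,437),(475,460)]),.018);print("block",b.round(4).tolist(),b.mean(0).round(4))
print("lid",ray("top",T((573,405)),.01).round(4))
print("obl edge",(lambda a:np.degrees(np.arctan2(*(a[0]-a[1])[[1,0]])))(ray("top",T([(226,226),(206,332)]),.014)))
print("caddy yaw",[np.degrees(np.arctan2(*(c[a]-c[b])[[1,0]])).round(1) for a,b in((0,3),(1,2),(3,2),(0,1))])
t=cv2.imread("pics/top0.png")[180:220,375:430];s=cv2.imread("pics/scene0.png")[220:255,390:445]
u=lambda a:cv2.resize(a,(800,280) if 0 else (400,280),interpolation=cv2.INTER_CUBIC)
cv2.imwrite("pics/loupe.png",np.hstack([cv2.normalize(u(x),None,0,255,cv2.NORM_MINMAX) for x in(t,s)]))
go([.533,-.229,.12],22)
E
```

```text
caddy [[0.6498, 0.0092], [0.6146, -0.1636], [0.4432, -0.1282], [0.4788, 0.0453]] ctr [ 0.5466 -0.0593  0.014 ] sides [np.float64(0.1747), np.float64(0.1764), np.float64(0.175), np.float64(0.1771)]
caddy scene [[0.6435, 0.0016], [0.6131, -0.1684], [0.4354, -0.1365], [0.4699, 0.0363]] [ 0.5405 -0.0668  0.014 ]
square [[ 0.5985 -0.027   0.014 ]] [[ 0.6066 -0.022   0.014 ]]
small [[ 0.5817 -0.108   0.014 ]] [[ 0.5814 -0.1085  0.014 ]]
large [[ 0.5168 -0.0077  0.014 ]] [[ 0.5217 -0.0041  0.014 ]]
obl [[ 0.4988 -0.0892  0.014 ]] None
vial top [[ 0.5346 -0.228   0.053 ]] [[ 0.5291 -0.2309  0.053 ]] base [[ 0.5327 -0.2292  0.    ]]
ring [[ 0.4209 -0.3288  0.013 ]] [[ 0.4164 -0.3331  0.013 ]]
block [[0.4238, -0.2071, 0.018], [0.4369, -0.2384, 0.018], [0.415, -0.2479, 0.018], [0.4015, -0.2185, 0.018]] [ 0.4193 -0.228   0.018 ]
lid [[ 0.4343 -0.2753  0.01  ]]
obl edge -8.575479762825777
caddy yaw [np.float64(-11.9), np.float64(-11.7), np.float64(78.4), np.float64(78.5)]
turn [-0.1 -0.   0.3] shift [ 406.  -234.9   94. ] rows 7.7 clock 0.1
```

View pics/loupe.png

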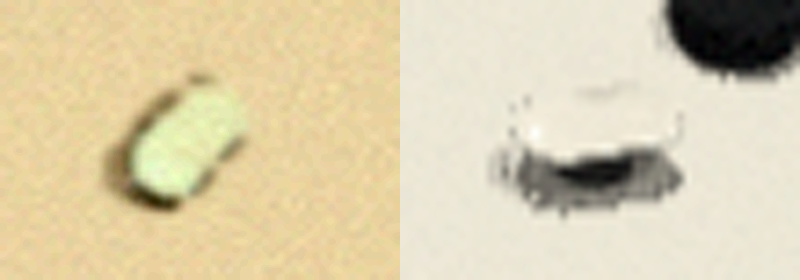

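```bash
python3 -m crank '[[0,0,0,404,-234,60,-1],[0,0,0,404,-234,60,-1],[0,0,0,404,-234,60,-1],[0,0,0,404,-234,60,-1],[0,0,0,404,-234,94,-1],[0,0,0,404,-234,94,-1],[0,0,0,404,-234,94,-1],[0,0,0,404,-234,94,-1]]' 15
python3 - <<'E'
from h import *
t=ctrl.capture("top");s=ctrl.capture("scene")
f=lambda a:cv2.resize(a,(400,400),interpolation=cv2.INTER_CUBIC)
cv2.imwrite("pics/a.png",np.hstack([f(t[142:242,302:402]),f(s[140:260,310:430])]))
go([.532,-.2295,.012],22)
print(ctrl.read_state()["ee_pos"], proj("scene",ctrl.read_state()["ee_pos"]))
E
```

```text
clock: 1.1
ee_pos: [0.5322, -0.2286, 0.1192]
ee_rot: [-179.9, 0.1, 22.4]
contact_force: [-1.0, -0.4, 0.1]
grip_width: 0.0953
grasp_force: 0.0
turn [-0.2  0.1  0.6] shift [ -0.6   2.  106.4] rows 1.7 clock 1.2
[ 0.53210861 -0.22769673  0.11837482] [[368.67217561 166.95131361]]
```

View pics/a.png

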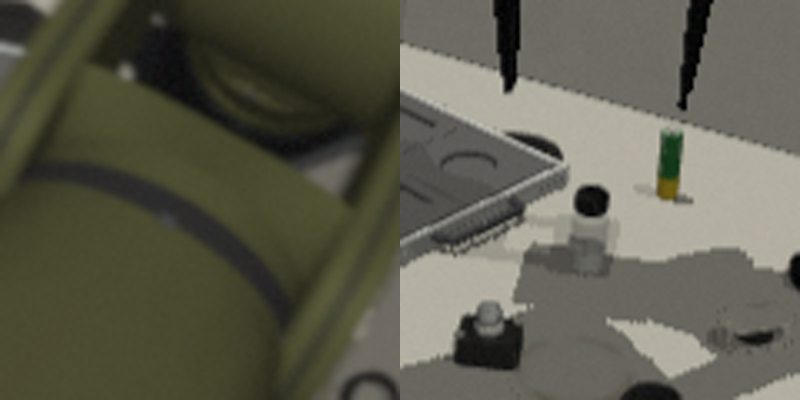

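```bash
python3 -m crank '[[0,0,0,0,2,60,-1],[0,0,0,0,2,107,-1],[0,0,0,0,2,107,-1],[0,0,0,0,2,107,-0.3],[0,0,0,0,2,107,0.3],[0,0,0,0,2,107,0.6],[0,0,0,0,2,107,0.8],[0,0,0,0,2,107,1]]' 12
python3 -m crank '[[0,0,0,0,0,0,1],[0,0,0,0,0,0,1],[0,0,0,0,0,0,1]]'
python3 - <<'E'
from h import *
s=ctrl.capture("scene")
cv2.imwrite("pics/b.png",cv2.resize(s[130:270,280:460],None,fx=4,fy=4,interpolation=cv2.INTER_CUBIC))
print(ctrl.read_state()["ee_pos"],ctrl.read_state()["grip_width"])
E
```

```text
clock: 2.2
ee_pos: [0.5327, -0.2332, 0.014]
ee_rot: [180.0, -0.0, 22.3]
contact_force: [-0.3, -0.1, -0.1]
grip_width: 0.0504
grasp_force: 0.0
clock: 2.58
ee_pos: [0.5324, -0.233, 0.0135]
ee_rot: [-180.0, 0.0, 22.3]
contact_force: [-0.0, -0.3, 0.5]
grip_width: 0.0216
grasp_force: 12.0
[ 0.53246044 -0.23307849  0.01356412] 0.02153366395063713
```

View pics/b.png

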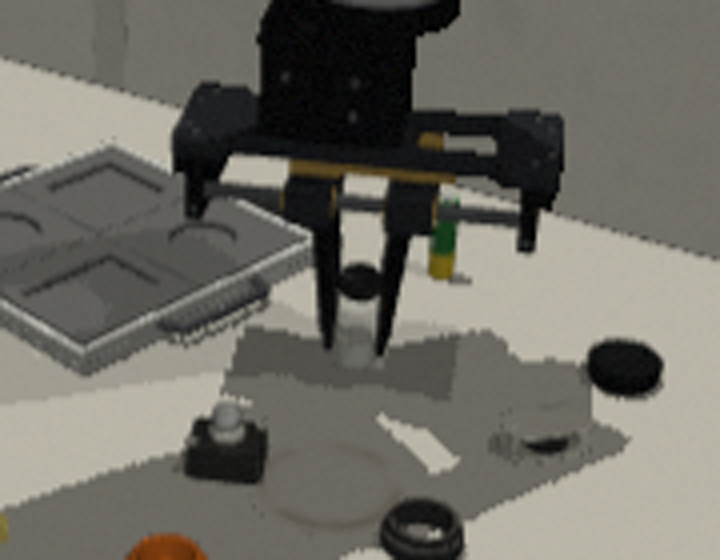

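```bash
python3 -m crank '[[0,0,0,0,0,-30,1],[0,0,0,0,0,-60,1],[0,0,0,22,-24,-60,1],[0,0,0,44,-48,-60,1],[0,0,0,66,-72,-60,1],[0,0,0,88,-96,-60,1],[0,0,0,88,-96,-60,1],[0,0,0,88,-96,-60,1]]'
python3 - <<'E'
from h import *
s=ctrl.capture("scene")
cv2.imwrite("pics/c.png",cv2.resize(s[100:240,230:410],None,fx=4,fy=4,interpolation=cv2.INTER_CUBIC))
go([.578,-.111,.0235],22.3); print(ctrl.read_state()["ee_pos"],ctrl.read_state()["grip_width"])
E
```

```text
clock: 3.62
ee_pos: [0.5772, -0.1113, 0.0735]
ee_rot: [180.0, 0.0, 22.3]
contact_force: [-0.2, -0.8, 0.1]
grip_width: 0.0215
grasp_force: 12.0
turn [0. 0. 0.] shift [ 1.  -0.2 50. ] rows 0.8 clock 3.675
[ 0.5771315  -0.11157215  0.07351949] 0.021625557316442792
```

View pics/c.png

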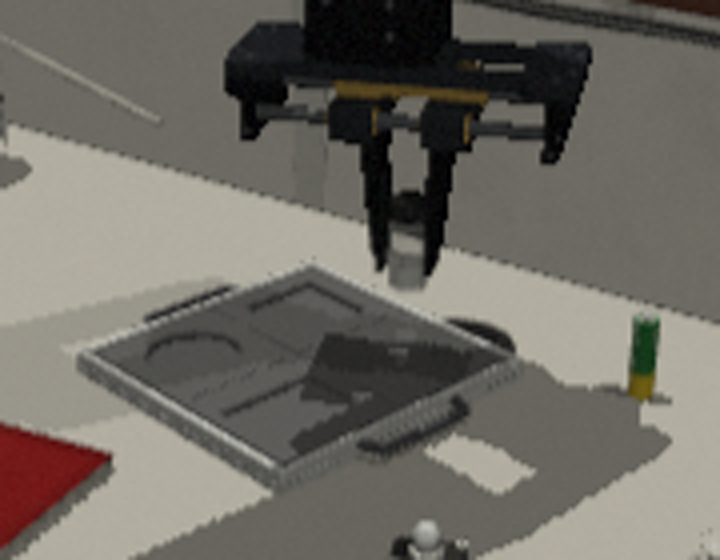

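```bash
python3 - <<'E'
from h import *
print(proj("scene",[[.577,-.1115,.06],[.577,-.1115,.014]]), "obs base (331,171.5) ; pocket mouth centre obs", S((363,133)))
E
```

```text
[[331.00943135 170.93531933]
 [330.77492401 189.36128411]] obs base (331,171.5) ; pocket mouth centre obs [[330.75 188.25]]
```

```bash
python3 -m crank '[[0,0,0,3,0,25,1],[0,0,0,3,0,42,1],[0,0,0,3,0,48,1],[0,0,0,3,0,50,1],[0,0,0,3,0,50,1],[0,0,0,3,0,50,1]]'
python3 - <<'E'
from h import *
s=ctrl.capture("scene")
cv2.imwrite("pics/d.png",cv2.resize(s[150:230,280:380],None,fx=6,fy=6,interpolation=cv2.INTER_CUBIC))
E
```

```text
clock: 4.42
ee_pos: [0.5808, -0.1099, 0.0245]
ee_rot: [179.9, -0.1, 22.3]
contact_force: [0.1, -0.5, 0.7]
grip_width: 0.0216
grasp_force: 12.0
```

View pics/d.png

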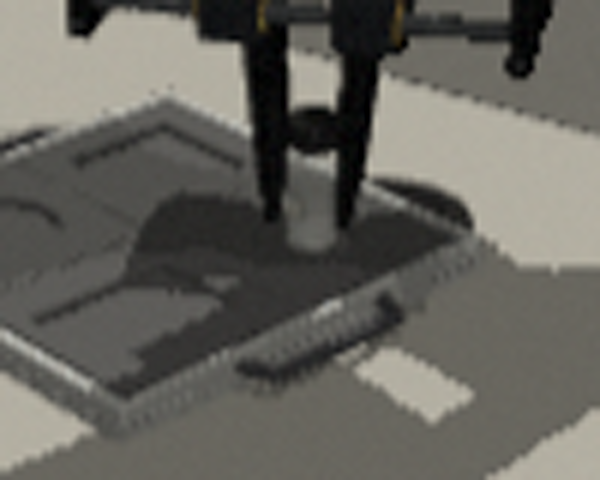

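```bash
python3 -m crank '[[0,0,0,0,0,1,1],[0,0,0,0,0,1.5,1],[0,0,0,0,0,1.5,1]]'
python3 -m crank '[[0,0,0,0,0,0.3,0.55],[0,0,0,0,0,0.3,0.3],[0,0,0,0,0,0.3,0.2],[0,0,0,0,0,0.3,0.1],[0,0,0,0,0,0.3,0.1],[0,0,0,0,0,-40,0.1],[0,0,0,0,0,-80,0.1],[0,0,0,0,0,-80,0.1]]'
python3 - <<'E'
from h import *
go([.419,-.331,.06],-20)
go([.419,-.331,.06],60)
print(ctrl.read_state()["qpos"].round(0))
E
```

```text
clock: 4.85
ee_pos: [0.5803, -0.1097, 0.0225]
ee_rot: [180.0, -0.0, 22.3]
contact_force: [-1.7, -0.2, 2.3]
grip_width: 0.0218
grasp_force: 12.0
clock: 5.85
ee_pos: [0.5831, -0.1105, 0.1067]
ee_rot: [179.7, -0.4, 22.3]
contact_force: [-0.7, 0.2, -1.1]
grip_width: 0.0433
grasp_force: 0.0
turn [ 0.1 -0.5 42.3] shift [-235.9  141.3   45.9] rows 4.5 clock 5.85
turn [  0.4  -0.3 -37.7] shift [-235.9  141.3   45.9] rows 4.5 clock 5.85
[-16.   5. 108.  -0.  67.  52.]
```

```bash
python3 -m crank '[[0,0,-52.7,-233,143,0,-0.25],[0,0,-52.7,-233,143,0,-0.25],[0,0,-52.7,-233,143,0,-0.25],[0,0,-52.7,-233,143,0,-0.25],[0,0,-52.7,-233,143,52,-0.25],[0,0,-52.7,-233,143,52,-0.25],[0,0,-52.7,-233,143,52,-0.25],[0,0,-52.7,-233,143,52,-0.25]]'
python3 - <<'E'
from h import *
s=ctrl.capture("scene")
cv2.imwrite("pics/e.png",cv2.resize(s[150:290,290:450],None,fx=4,fy=4,interpolation=cv2.INTER_CUBIC))
go([.419,-.331,.0065],75); e=ctrl.read_state()["ee_pos"]; y=np.array([np.sin(np.radians(75)),-np.cos(np.radians(75)),0])*.03; print(e,proj("scene",[e+y,e-y,e]))
print(proj("scene",[.419,-.331,.013]),S((583,424)))
E
```

```text
clock: 6.85
ee_pos: [0.4194, -0.3304, 0.0503]
ee_rot: [180.0, 0.0, 75.0]
contact_force: [-0.1, -0.0, -0.2]
grip_width: 0.0595
grasp_force: 0.0
turn [0.1 0.  0.1] shift [-0.7 -0.5 44.1] rows 0.7 clock 6.9
[ 0.41967798 -0.33043905  0.05061794] [[398.68761716 235.16635681]
 [374.56638491 248.50007412]
 [386.91425665 241.67453801]]
[[385.34168524 259.79681089]] [[385.75 261.  ]]
```

View pics/e.png

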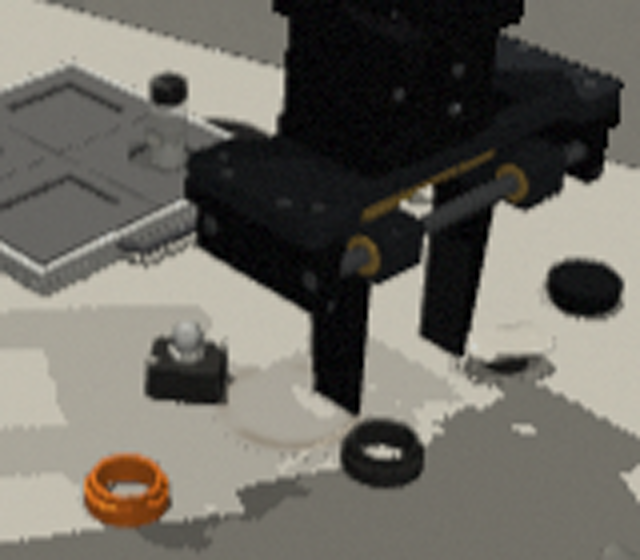

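```bash
python3 -m crank '[[0,0,0,0,0,25,-0.25],[0,0,0,0,0,44.5,-0.25],[0,0,0,0,0,44.5,-0.25],[0,0,0,0,0,44.5,0.1],[0,0,0,0,0,44.5,0.3],[0,0,0,0,0,44.5,0.4],[0,0,0,0,0,44.5,0.5],[0,0,0,0,0,44.5,0.5]]' 20
python3 -m crank '[[0,0,0,0,0,0,0.5],[0,0,0,0,0,0,0.5],[0,0,0,0,0,-15,0.5],[0,0,0,0,0,-30,0.5],[0,0,0,0,0,-44,0.5],[0,0,0,0,0,-44,0.5],[0,0,0,0,0,-44,0.5]]'
python3 - <<'E'
from h import *
s=ctrl.capture("scene")
cv2.imwrite("pics/f.png",cv2.resize(s[150:290,290:450],None,fx=4,fy=4,interpolation=cv2.INTER_CUBIC))
go([.514,-.010,.08],75)
E
```

```text
clock: 7.9
ee_pos: [0.4195, -0.331, 0.0064]
ee_rot: [179.9, 0.0, 75.0]
contact_force: [-0.2, 0.7, 3.7]
grip_width: 0.0325
grasp_force: 20.1
clock: 8.78
ee_pos: [0.4189, -0.3304, 0.0495]
ee_rot: [-180.0, -0.0, 75.0]
contact_force: [-0.3, -0.0, -0.8]
grip_width: 0.0327
grasp_force: 19.9
turn [-0. -0.  0.] shift [334.    9.4 -30.7] rows 5.4 clock 8.825
```

View pics/f.png

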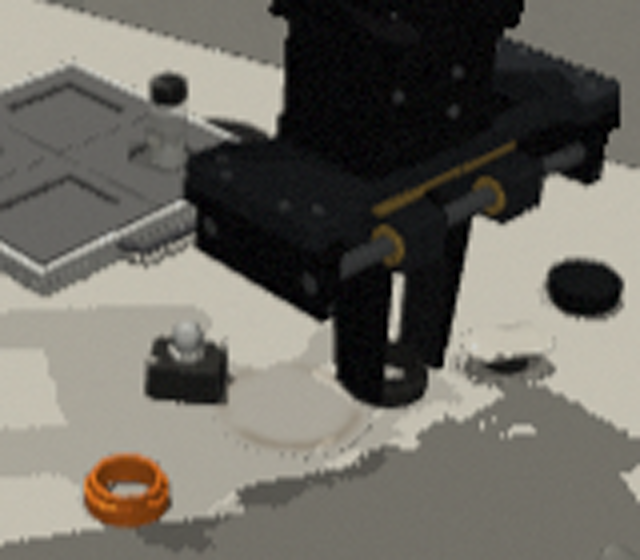

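```bash
python3 -m crank '[[0,0,0,0,0,-30,0.5],[0,0,0,50,2,-30,0.5],[0,0,0,110,4,-30,0.5],[0,0,0,170,6,-30,0.5],[0,0,0,230,8,-30,0.5],[0,0,0,290,9,-30,0.5],[0,0,0,334,9,-30,0.5],[0,0,0,334,9,-30,0.5]]'
python3 -m crank '[[0,0,0,0,0,20,0.5],[0,0,0,0,0,45,0.5],[0,0,0,0,0,60,0.5],[0,0,0,0,0,60,0.5],[0,0,0,0,0,60,0.5]]'
python3 - <<'E'
from h import *
s=ctrl.capture("scene")
cv2.imwrite("pics/g.png",cv2.resize(s[130:230,230:370],None,fx=4,fy=4,interpolation=cv2.INTER_CUBIC))
go([.5145,-.010,.0155],75)
E
```

```text
clock: 9.82
ee_pos: [0.5138, -0.0078, 0.0789]
ee_rot: [-179.9, -0.0, 75.3]
contact_force: [0.8, -1.1, -1.1]
grip_width: 0.0325
grasp_force: 19.9
clock: 10.45
ee_pos: [0.5145, -0.0107, 0.0204]
ee_rot: [179.9, -0.0, 75.0]
contact_force: [0.0, -0.6, -0.7]
grip_width: 0.0328
grasp_force: 19.9
turn [ 0.1 -0.   0. ] shift [ 0.5 -0.5  5.2] rows 0.1 clock 10.5
```

View pics/g.png

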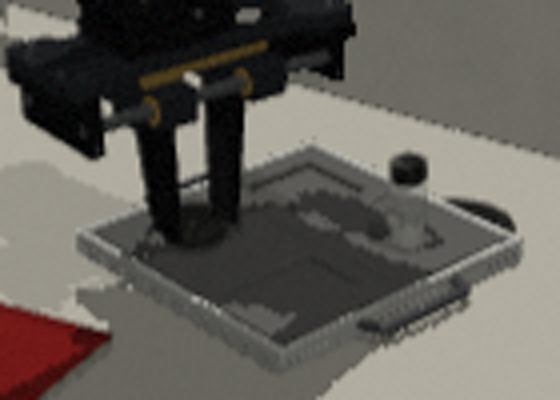

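```bash
python3 -m crank '[[0,0,0,0,0,3,0.5],[0,0,0,0,0,5,0.5],[0,0,0,0,0,5,0.5],[0,0,0,0,0,5,0.5]]'
python3 -m crank '[[0,0,0,0,0,0,0.2],[0,0,0,0,0,0,0],[0,0,0,0,0,0,-0.1],[0,0,0,0,0,0,-0.1],[0,0,0,0,0,-50,-0.1],[0,0,0,0,0,-80,-0.1],[0,0,0,0,0,-80,-0.1],[0,0,0,0,0,-80,-0.1]]'
python3 - <<'E'
from h import *
for i in (0,): 
  b=ray("top",T([(455,420),(510,398),(527,437),(475,460)]),.018)
  for i in range(4): d=b[i]-b[i-1]; print(np.degrees(np.arctan2(d[1],d[0])).round(1),np.linalg.norm(d).round(4))
print(ray("top",(401.1,199.7),.014))
go([.4165,-.230,.09],-25); go([.4165,-.230,.09],-20)
E
```

```text
clock: 11.0
ee_pos: [0.5144, -0.0102, 0.0154]
ee_rot: [180.0, -0.0, 75.0]
contact_force: [-1.8, 0.2, 5.7]
grip_width: 0.0326
grasp_force: 20.2
clock: 12.0
ee_pos: [0.5132, -0.0101, 0.0935]
ee_rot: [-179.9, 0.0, 75.0]
contact_force: [-0.5, -0.0, -0.3]
grip_width: 0.0523
grasp_force: 0.0
27.1 0.0251
-67.3 0.0339
-156.4 0.0239
114.6 0.0324
[[ 0.52020852 -0.3448238   0.014     ]]
turn [ -0.1   0.1 100. ] shift [-237.4  -36.6    3.6] rows 9.3 clock 12.0
turn [-0.1  0.1 95. ] shift [-237.4  -36.6    3.6] rows 8.9 clock 12.0
```

```bash
python3 -m crank '[[0,0,-39.5,-238,-38,0,-0.1],[0,0,-39.5,-238,-38,0,-0.1],[0,0,-39.5,-238,-38,0,-0.1],[0,0,-39.5,-238,-38,0,-0.1],[0,0,-39.5,-238,-38,40,-0.1],[0,0,-39.5,-238,-38,40,-0.1],[0,0,-39.5,-238,-38,40,-0.1],[0,0,-39.5,-238,-38,40,-0.1]]'
python3 - <<'E'
from h import *
s=ctrl.capture("scene")
cv2.imwrite("pics/h.png",cv2.resize(s[130:270,230:390],None,fx=4,fy=4,interpolation=cv2.INTER_CUBIC))
go([.4165,-.230,.0065],114.5); e=ctrl.read_state()["ee_pos"]; print(e,proj("scene",e))
E
```

```text
clock: 13.0
ee_pos: [0.4168, -0.2299, 0.0555]
ee_rot: [180.0, 0.1, 114.6]
contact_force: [-0.2, -0.4, -0.6]
grip_width: 0.0523
grasp_force: 0.0
turn [0.1 0.1 0.1] shift [ 0.2 -0.4 49.2] rows 0.8 clock 13.05
[ 0.41686968 -0.22995128  0.05565877] [[336.18529297 221.47411889]]
```

View pics/h.png

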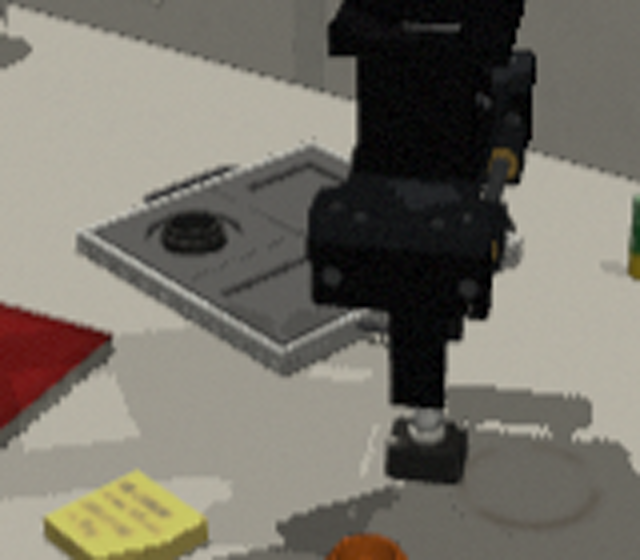

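```bash
python3 -m crank '[[0,0,0,0,0,25,-0.1],[0,0,0,0,0,48,-0.1],[0,0,0,0,0,48,-0.1],[0,0,0,0,0,48,0.1],[0,0,0,0,0,48,0.3],[0,0,0,0,0,48,0.4],[0,0,0,0,0,48,0.55],[0,0,0,0,0,48,0.6]]' 20
python3 -m crank '[[0,0,0,0,0,0,0.6],[0,0,0,0,0,0,0.6]]'
python3 - <<'E'
from h import *
go([.5967,-.0275,.09],114.5)
E
```

```text
clock: 14.05
ee_pos: [0.4168, -0.2308, 0.0078]
ee_rot: [179.9, 0.1, 114.5]
contact_force: [2.2, 1.6, 5.8]
grip_width: 0.0278
grasp_force: 20.0
clock: 14.3
ee_pos: [0.4168, -0.2308, 0.0078]
ee_rot: [179.9, 0.1, 114.5]
contact_force: [2.1, 0.7, 6.5]
grip_width: 0.028
grasp_force: 20.0
turn [0.1 0.1 0. ] shift [110.2 248.2 -82. ] rows 4.5 clock 14.3
```

```bash
python3 -m crank '[[0,0,0,0,0,-40,0.6],[0,0,0,0,0,-82,0.6],[0,0,0,22,50,-82,0.6],[0,0,0,44,100,-82,0.6],[0,0,0,66,150,-82,0.6],[0,0,0,88,200,-82,0.6],[0,0,0,110,248,-82,0.6],[0,0,0,110,248,-82,0.6]]'
python3 -m crank '[[0,0,0,0,0,20,0.6],[0,0,0,0,0,50,0.6],[0,0,0,0,0,66,0.6],[0,0,0,0,0,66,0.6],[0,0,0,0,0,66,0.6]]'
python3 - <<'E'
from h import *
s=ctrl.capture("scene")
cv2.imwrite("pics/i.png",cv2.resize(s[130:230,230:370],None,fx=4,fy=4,interpolation=cv2.INTER_CUBIC))
go([.5967,-.0275,.0168],114.5)
E
```

```text
clock: 15.3
ee_pos: [0.5964, -0.0249, 0.0876]
ee_rot: [-179.9, -0.0, 114.8]
contact_force: [-1.2, -0.7, -1.1]
grip_width: 0.0275
grasp_force: 20.0
clock: 15.92
ee_pos: [0.5953, -0.0279, 0.0224]
ee_rot: [-180.0, -0.0, 114.5]
contact_force: [0.3, 0.2, -1.3]
grip_width: 0.0282
grasp_force: 19.7
turn [ 0.  0. -0.] shift [-0.2  1.1  6. ] rows 0.1 clock 15.975
```

View pics/i.png

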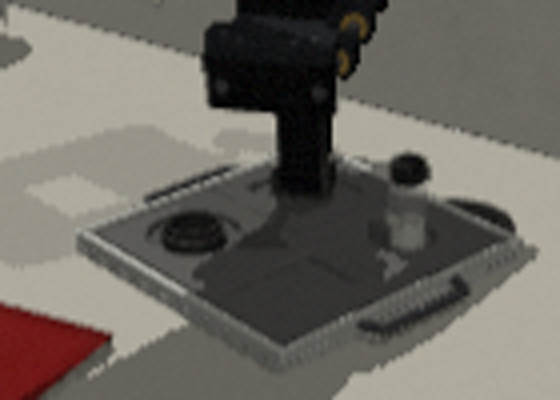

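I have used all 14 views. The last one shows the ring in its pocket, the vial upright, and the block over the square pocket. From here I go by measured numbers.

```bash
python3 -m crank '[[0,0,0,0,1,2,0.6],[0,0,0,0,1,4,0.6],[0,0,0,0,1,5.5,0.6],[0,0,0,0,1,5.5,0.6],[0,0,0,0,1,5.5,0.6]]'
```

```text
clock: 16.6
ee_pos: [0.5967, -0.0268, 0.0172]
ee_rot: [180.0, -0.0, 114.5]
contact_force: [-1.3, 0.7, -0.2]
grip_width: 0.0282
grasp_force: 19.7
```

```bash
python3 -m crank '[[0,0,0,0,0,0.7,0.6],[0,0,0,0,0,0.7,0.3],[0,0,0,0,0,0.7,0.1],[0,0,0,0,0,0.7,0],[0,0,0,0,0,0.7,0],[0,0,0,0,0,-50,0],[0,0,0,0,0,-80,0],[0,0,0,0,0,-80,0]]'
python3 - <<'E'
from h import *
print("loupe scene",ray("scene",(417.5,234.8),.014).round(4))
# segment loupe+dark sides in first images: deviation from desk colour
t=cv2.imread("pics/top0.png").astype(int)[180:220,380:425]
bg=np.median(t.reshape(-1,3),0); hue=(t[:,:,0]-t[:,:,2])-(bg[0]-bg[2])   # loupe is less warm than the desk
m=cv2.morphologyEx((hue>12).astype(np.uint8),cv2.MORPH_OPEN,np.ones((2,2)))
n,l,st,c=cv2.connectedComponentsWithStats(m); k=1+st[1:,4].argmax(); pts=np.argwhere(l==k)[:,::-1]
print(st[k], c[k]+[380,180]); w=ray("top",pts+np.array([380,180]),.014)[:,:2]
ev,V=np.linalg.eigh(np.cov(w.T)); print(w.mean(0).round(4),"axis",np.degrees(np.arctan2(V[1,1],V[0,1])).round(1),"full",(np.sqrt(12*ev)).round(4))
print(cv2.minAreaRect(w.astype(np.float32)*1000))
for r in m: print("".join(".#"[v] for v in r))
E
```

```text
clock: 17.6
ee_pos: [0.599, -0.0272, 0.1006]
ee_rot: [179.7, 0.2, 114.5]
contact_force: [-0.5, 0.0, 0.1]
grip_width: 0.0476
grasp_force: 0.0
loupe scene [[ 0.5205 -0.3459  0.014 ]]Traceback (most recent call last):
  File "<stdin>", line 7, in <module>
ValueError: attempt to get argmax of an empty sequence
```

```bash
python3 - <<'E'
from h import *
t=cv2.imread("pics/top0.png")[180:222,380:425].astype(int)
bg=np.median(t.reshape(-1,3),0); print(bg)
a=cv2.GaussianBlur((t[:,:,0]-t[:,:,2]-(bg[0]-bg[2])).astype(np.float32),(0,0),.8)
print(a[8:34:2,8:36:2].round(0).astype(int))
m=(a>6).astype(np.uint8); n,l,st,c=cv2.connectedComponentsWithStats(m); k=1+st[1:,4].argmax()
w=ray("top",np.argwhere(l==k)[:,::-1]+np.array([380,180]),.014)[:,:2]
ev,V=np.linalg.eigh(np.cov(w.T)); print(st[k],w.mean(0).round(4),"axis",np.degrees(np.arctan2(V[1,1],V[0,1])).round(1),"full",np.sqrt(12*ev).round(4))
for r in (l==k): print("".join(".#"[int(v)] for v in r))
E
```

```text
[128. 138. 143.]
[[0 0 1 0 1 1 0 0 0 0 0 0 0 1]
 [0 1 0 0 1 0 1 1 1 1 1 0 1 1]
 [0 1 1 0 1 1 1 2 2 2 1 1 1 1]
 [0 0 1 0 1 2 3 4 4 3 2 1 1 0]
 [1 0 1 1 3 4 4 5 5 5 3 1 1 1]
 [0 1 1 4 5 5 5 5 4 5 4 1 0 0]
 [1 1 3 6 6 5 4 4 4 5 3 1 0 1]
 [1 1 4 7 7 6 4 4 4 3 1 1 0 1]
 [1 1 4 7 8 6 6 5 3 1 1 1 1 1]
 [1 1 4 7 7 6 7 5 1 0 0 0 1 0]
 [1 1 2 4 5 5 3 1 1 1 0 0 1 1]
 [1 1 1 1 2 2 0 0 0 0 0 0 0 0]
 [1 1 0 0 0 1 1 1 1 0 0 0 1 0]]
[13 21  9  7 40] [ 0.509 -0.333] axis 67.1 full [0.0125 0.0188]
.............................................
.............................................
.............................................
.............................................
.............................................
.............................................
.............................................
.............................................
.............................................
.............................................
.............................................
.............................................
.............................................
.................
[... 616 characters left out ...]
..........
...............###...........................
.............................................
.............................................
.............................................
.............................................
.............................................
.............................................
.............................................
.............................................
.............................................
.............................................
.............................................
.............................................
.............................................
.............................................
```

```bash
python3 - <<'E'
from h import *
t=cv2.imread("pics/top0.png")[180:222,380:425].astype(int)
bg=np.median(t.reshape(-1,3),0)
a=cv2.GaussianBlur((t[:,:,0]-t[:,:,2]-(bg[0]-bg[2])).astype(np.float32),(0,0),.8)
for th in (2.2,3):
  m=(a>th).astype(np.uint8); n,l,st,c=cv2.connectedComponentsWithStats(m); k=1+st[1:,4].argmax()
  w=ray("top",np.argwhere(l==k)[:,::-1]+np.array([380,180]),.010)[:,:2]
  ev,V=np.linalg.eigh(np.cov(w.T)); print(st[k],w.mean(0).round(4),"axis",np.degrees(np.arctan2(V[1,1],V[0,1])).round(1),"full",np.sqrt(12*ev).round(4))
  print(cv2.minAreaRect((w*1000).astype(np.float32)))
for r in (l==k)[10:32]: print("".join(".#"[int(v)] for v in r))
E
```

```text
[ 12  12  18  18 219] [ 0.5189 -0.3427] axis 134.9 full [0.0263 0.0446]
((519.0816040039062, -342.01837158203125), (29.320247650146484, 47.706146240234375), 45.31361770629883)
[ 12  13  17  17 190] [ 0.518  -0.3419] axis 134.4 full [0.0241 0.0427]
((517.9137573242188, -341.99981689453125), (27.656187057495117, 45.935707092285156), 45.5311393737793)
.............................................
.............................................
.............................................
......................####...................
.....................######..................
...................#########.................
................#############................
...............##############................
..............###############................
.............################................
.............###############.................
............###############..................
............##############...................
............############.....................
............############.....................
............############.....................
............###########......................
............###########......................
.............########........................
................###..........................
.............................................
.............................................
```

```bash
python3 -m crank '[[0,0,-23.5,-256,-202,0,-0.05],[0,0,-23.5,-256,-202,0,-0.05],[0,0,-23.5,-256,-202,0,-0.05],[0,0,-23.5,-256,-202,0,-0.05],[0,0,-23.5,-256,-202,0,-0.05],[0,0,-23.5,-256,-202,40,-0.05],[0,0,-23.5,-256,-202,55,-0.05],[0,0,-23.5,-256,-202,55,-0.05]]' 15
python3 -m crank '[[0,0,0,0,0,0,-0.05],[0,0,0,0,0,0,-0.05]]'
python3 - <<'E'
from h import *
go([.519,-.344,.0065],138)
E
```

```text
clock: 18.6
ee_pos: [0.5176, -0.3416, 0.0391]
ee_rot: [-180.0, -0.3, 138.0]
contact_force: [-0.1, 0.1, -0.3]
grip_width: 0.0501
grasp_force: 0.0
clock: 18.85
ee_pos: [0.5204, -0.3433, 0.0437]
ee_rot: [180.0, 0.1, 138.1]
contact_force: [1.5, 0.2, -0.3]
grip_width: 0.0502
grasp_force: 0.0
turn [0.  0.1 0.1] shift [ 0.6 -1.5 37.2] rows 0.6 clock 18.85
```

```bash
python3 -m crank '[[0,0,0,0,-1,18,-0.05],[0,0,0,0,-1,35,-0.05],[0,0,0,0,-1,35,-0.05],[0,0,0,0,-1,35,-0.05]]'
python3 -m crank '[[0,0,0,0,0,0,0.1],[0,0,0,0,0,0,0.2],[0,0,0,0,0,0,0.3],[0,0,0,0,0,0,0.4],[0,0,0,0,0,0,0.5],[0,0,0,0,0,0,0.6],[0,0,0,0,0,0,0.7],[0,0,0,0,0,0,0.7]]'
```

```text
clock: 19.35
ee_pos: [0.5183, -0.3443, 0.0067]
ee_rot: [-180.0, -0.0, 138.0]
contact_force: [0.4, -0.3, 0.0]
grip_width: 0.0504
grasp_force: 0.0
clock: 20.35
ee_pos: [0.5186, -0.3443, 0.0073]
ee_rot: [180.0, 0.0, 138.0]
contact_force: [-0.1, 0.7, 0.6]
grip_width: 0.0234
grasp_force: 15.0
```

```bash
python3 -m crank '[[0,0,0,0,0,-35,0.7],[0,0,0,0,0,-75,0.7],[0,0,-8,45,40,-75,0.7],[0,0,-16,90,80,-75,0.7],[0,0,-24,135,125,-75,0.7],[0,0,-30.2,185,173,-75,0.7],[0,0,-30.2,185,173,-75,0.7],[0,0,-30.2,185,173,-75,0.7]]'
python3 -m crank '[[0,0,0,0,0,30,0.7],[0,0,0,0,0,55,0.7],[0,0,0,0,0,55,0.7],[0,0,0,0,0,55,0.7]]'
python3 - <<'E'
from h import *
go([.497,-.092,.0168],168.2); print(ctrl.read_state()["grip_width"])
s=ctrl.capture("scene");cv2.imwrite("pics/j.png",s)
E
```

```text
clock: 21.35
ee_pos: [0.4967, -0.092, 0.0822]
ee_rot: [-180.0, 0.0, 168.3]
contact_force: [0.0, -0.6, 0.1]
grip_width: 0.0237
grasp_force: 15.0
clock: 21.85
ee_pos: [0.4974, -0.0933, 0.028]
ee_rot: [-180.0, 0.1, 168.1]
contact_force: [0.9, -1.2, -0.3]
grip_width: 0.0234
grasp_force: 15.0
turn [-0.   0.1 -0.1] shift [ 0.7  1.2 11.2] rows 0.2 clock 21.85
0.023406906301352545
```

```bash
python3 -m crank '[[0,0,0,0.5,1,4,0.7],[0,0,0,0.5,1,7,0.7],[0,0,0,0.5,1,9,0.7],[0,0,0,0.5,1,9,0.7],[0,0,0,0.5,1,9,0.7]]'
python3 -m crank '[[0,0,0,0,0,1,0.7],[0,0,0,0,0,1.5,0.7],[0,0,0,0,0,1.5,0.7],[0,0,0,0,0,1.5,0.7]]'
```

```text
clock: 22.52
ee_pos: [0.4964, -0.0909, 0.0182]
ee_rot: [180.0, 0.0, 168.2]
contact_force: [-0.6, 0.0, -1.0]
grip_width: 0.0233
grasp_force: 15.0
clock: 23.02
ee_pos: [0.4963, -0.0909, 0.0167]
ee_rot: [180.0, -0.0, 168.2]
contact_force: [-0.5, 0.5, -0.7]
grip_width: 0.0235
grasp_force: 15.0
```

```bash
python3 -m crank '[[0,0,0,0,0,0.8,0.7],[0,0,0,0,0,0.8,0.4],[0,0,0,0,0,0.8,0.2],[0,0,0,0,0,0.8,0.1],[0,0,0,0,0,0.8,0.1],[0,0,0,0,0,-50,0.1],[0,0,0,0,0,-100,0.1],[0,0,0,0,0,-150,0.1]]'
python3 -m crank '[[0,0,0,0,-60,0,0.1],[0,0,0,0,-120,0,0.1],[0,0,0,0,-180,0,0.1],[0,0,0,50,-240,0,0.1],[0,0,0,100,-290,0,0.1],[0,0,0,150,-330,0,0.1],[0,0,0,150,-380,0,0.1],[0,0,0,150,-420,0,0.1]]'
python3 - <<'E'
from h import *
t=ctrl.capture("top");cv2.imwrite("pics/k.png",t)
g=cv2.cvtColor(t,cv2.COLOR_BGR2GRAY)[138:232,232:328]; o=cv2.imread("pics/top0.png"); g0=cv2.cvtColor(o,cv2.COLOR_BGR2GRAY)
d=cv2.absdiff(t[130:255,230:430],o[130:255,230:430]).max(2); m=(cv2.GaussianBlur(d,(0,0),1)>14).astype(np.uint8)
n,l,st,c=cv2.connectedComponentsWithStats(m)
for i in range(1,n):
  if st[i,4]>8: p=c[i]+[230,130]; print(p.round(1),st[i,2:],ray("top",p,.02).round(3)[0,:2])
E
```

```text
clock: 24.02
ee_pos: [0.4961, -0.0909, 0.1681]
ee_rot: [180.0, -0.0, 168.2]
contact_force: [0.6, -1.1, -0.1]
grip_width: 0.0429
grasp_force: 0.0
clock: 25.02
ee_pos: [0.2619, -0.4732, 0.167]
ee_rot: [-180.0, 0.0, 168.1]
contact_force: [1.2, 0.6, 0.9]
grip_width: 0.0428
grasp_force: 0.0
[266.  165.9] [ 19  16 211] [ 0.594 -0.028]
[301.1 169.5] [ 14  15 149] [ 0.587 -0.111]
[350.5 193. ] [ 21  16 218] [ 0.533 -0.227]
[256.6 199.1] [ 18  17 189] [ 0.514 -0.01 ]
[291.8 207. ] [ 15  21 236] [ 0.497 -0.091]
[393.4 204.5] [10 14 50] [ 0.507 -0.325]
[350.1 241.6] [ 21  18 272] [ 0.42  -0.226]
[394.2 242.3] [ 19  19 250] [ 0.421 -0.326]
```

```bash
python3 -c "
from station import ctrl
print(ctrl.sign_off())"
```

```text
the job is handed in; nothing more can be done
None
```

The vial, ring, ball block and loupe are each in their own pocket, placed in the order asked. The job was handed in at about 25 s, with no force reading above 7 N. The battery and dust cap were not moved. I saw the vial and ring in place in pictures, but checked the block and loupe by height, force and position readings only, because the picture limit was used up.

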